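# Tip up and take off the instrument tub's cover

### The arm

A 6-joint arm with a two-finger parallel gripper is mounted at the origin on the work surface. World frame = base frame: x ahead of the robot, y to its left, z up, the work surface at z = 0. Lengths are in mm, angles in degrees, forces in N, time in s.
With the tool pointing down it reaches from about 300 to 850 mm from the base axis. Payload 4.2 kg.
Tool frame: the origin (TCP) lies at the very end of the fingers, on their centre line; the grasp point (between the pads) lies 19 mm behind it; x points along the fingers, z is the direction in which the jaws open and shut, and the axes are right-handed (so a half turn about x gives the same grasp; the last joint's range is limited). The gripper opens to 91 mm and grips with 3 to 60 N. Pads are 32 mm wide; open, the fingers measure 118 mm over their backs; the gripper's body (76 mm by 178 mm) begins 60 mm behind the grasp point.
Start: joints at [70.417, 18.312, 89.639, -0, 72.044, -1.146], TCP at [181.862, 545.503, 175.876] pointing down, gripper open.
Joint ranges: [-177.97, 177.97], [-48.28, 115.42], [12.27, 149.76], [-77.06, 257.06], [2.81, 150.46], [-146.56, 146.56]. Speed limits (degrees/s): [147.25, 147.25, 180, 180, 180, 180].

### API

Orientations are given as [roll, pitch, yaw] about the fixed x, y, z axes, in that order (R = Rz(yaw) Ry(pitch) Rx(roll)).
In Python, from workcell import state, grab_frame, camera_info, env, search_frame, place_of gives the robot as it stands.
- The arm moves only by the tool drive_tool, never from a script. Its argument "plan" is a list of rows, each a list of 7 numbers: the turn, a rotation vector about the world's x, y, z in degrees, then the shift along the world's x, y, z in mm, then the finger opening in mm, from 0 to 91.2. In form: [[wx, wy, wz, dx, dy, dz, jaw], ...]. A call has 1 to 10 rows; each row is the pose to reach, as a shift and turn from the pose measured when the call began; what a row does not reach only later rows make up. A row lasts 1/8 s, in which the tool goes at most 62.5 mm and 10.7 degrees, less where a joint would pass 70% of its speed; a pose out of reach is approached as far as the arm can. A call with a gripper value outside its range is refused whole. The fingers move at their own pace and stop on an object; "grip_force" is the grip in N (left out, the last holds). Time passes only in rows, so rows that repeat a pose let the fingers close. It gives the time, the measured TCP pose, the force and the opening at its end, in the units of the state.
- state(): the state, without advancing time (a new reading comes with each control period).
- grab_frame(name): name is "scene" or "top" or "wrist"; returns the picture (400x640x3 uint8, red, green, blue); there is no depth.
- camera_info(name): a dict with "intrinsics" (3x3 intrinsics, pixels), "origin" and "orientation" of the camera in the world; the wrist camera has in their place "hand_eye" (4x4, takes a point from camera to tool coordinates, whose origin is the TCP and whose axes are the tool frame's). Camera axes: x right, y down, z forward; pixel columns grow to the right and rows downward; lengths in mm; the calibration is good to about 2 mm. A picture is of the moment at which its call begins: read the wrist's pose just before it. camera_info takes no time and is no camera call.
- env.job_done(): hands the job in, once; it reports no verdict.
Trained networks look in the newest picture that a camera, given by its name, has taken for a name from the list of things; names that differ only in an ending like _2 or _b are one class to them, and where a whole thing is asked for, a point or a joint stands for the part that bears it (a point fixed in the world has none). Each returns a list of dicts, best first, with "p" (0 to 1); they miss things now and then, are a little off and sometimes report something else, mostly with a low value. They report only what shows in the picture. A call takes as long as a camera call.
- search_frame(camera, label): "rect" ([left, top, right, bottom] as shares, 0 to 1, of the picture: columns of its width, rows of its height, round what is visible of it).
- place_of(camera, label): "location" ([column, row] as shares, 0 to 1, of the picture: columns of its width, rows of its height: a listed point, or the origin of a listed thing).
The state is a dict: "time_s": time; "qpos": joint angles; "qvel": joint speeds; "effort": joint torques, N m; "ee_pos": TCP position; "ee_rot": TCP orientation; "force": force on the tool from outside, world axes, zero at the start; "torque": the same for the moment, N m; "gripper_width": finger opening in mm.
Only numpy, scipy, OpenCV 4.12 (cv2) and the standard library are available. Lean on these libraries where they do the work, as an engineer would, in place of code of your own. Each camera call takes 0.05 s, during which the arm holds its last target. There are 200 camera calls.

### The job

Open the steel instrument tub: pry up the overhanging front lip of its loose cover and tip the cover back past upright until it stands leaning on the tub's two wire stays by itself, with the gripper off it. Then take the leaning cover, lift it out, stand it upright in the slot of the wire rack and let go. Do not drop the cover onto the table or into the tub, and leave the bottles, the tape roll and the carton where they stand.

Things in the scene. Friction and masses are not known exactly. Their poses are not given: they have to be found in the camera images.
- tub: Open steel tub, fixed to the table. Origin at the table under the middle of the closed cover; z up, -x is its front, the side with the lip, away from the stays; it faces roughly to the robot's left. Walls 72 mm high; front wall's outer face at x = -45 mm, rear wall's outer face at x = +53 mm, side faces at y = -50 and +50 mm.
- tub_trough (a point): Middle of the tub's rear wall's upper outer edge (tub x = 53 mm, 72 mm above the table); axes as the tub's. The cover tips about this edge (along tub y). Behind it is a trough 16 mm wide in x, floor 14 mm below this point, as wide as the tub; the cover's rear edge drops into it as the cover is tipped up.
- tub_stays (a point): Middle of the crossbar joining the tops of two dark wire stays, 6 mm thick, at tub y = -32 and +32 mm. They rise from the trough's back (tub x = 72 mm) and lean back to tub x = 95 mm, 140 mm above the table. The tipped cover leans on them about 20 degrees past upright.
- cover_center (a point): Centre of the loose cover: flat steel plate 130 (x) by 110 (y) by 8 mm, 150 to 310 g. Closed: flat on the tub walls, axes as the tub's, centre 76 mm above the table; front lip overhangs the front wall by about 20 mm, rear edge the rear wall by about 12. Its x points to its rear edge (down when leaning on the stays), its z out of its outer face (up when closed).
- rack: Wire rack fixed to the table: a steel foot 80 x 150 x 8 mm with two upright wire loops, 120 mm long along the rack's y and 63 mm high above the table. Origin at the table surface under its centre; z is up.
- rack_slot (a point): Middle of the floor of the rack's only slot, 8 mm above the table. The slot lies between the two loops, runs along the rack's y and is 24 mm wide along the rack's x.
- pump_bottle_center (a point): Bystander: white pump bottle, 62 mm across, 173 mm high; point on its axis 70 mm above the table.
- wash_bottle_center (a point): Bystander: blue wash bottle with a bent spout, 68 mm across, 229 mm high; point on its axis 75 mm above the table.
- tape_roll_center (a point): Bystander: roll of paper tape lying flat, 84 mm across, 24 mm high; point at its centre.
- carton_center (a point): Bystander: closed red carton 60 x 130 x 45 mm; point at its centre.

How it is judged (in metres and radians):
On the way:
1. the cover leans on the stays by itself, its lower edge in the tub's trough, the gripper off it (angle between cover_center's own z axis and vertical between 1.66 and 2.1 rad and x of cover_center in the frame of tub between 0.05 and 0.11 m and z of cover_center in the frame of tub between 0.1 and 0.145 m and contact force between each of the fingers, the arm and cover below 0.1 N), for 0.3 s.
At the end, for the whole second after the job is handed in: The cover stands in the rack's slot on the slot's floor (its centre 45 to 72 mm above that floor), within 40 mm of the slot's middle along the slot and 25 mm across it, upright within 21 degrees, released and at rest (x of cover_center in the frame of rack_slot between -0.025 and 0.025 m and y of cover_center in the frame of rack_slot between -0.04 and 0.04 m and z of cover_center in the frame of rack_slot between 0.045 and 0.072 m and angle between cover_center's own z axis and vertical between 1.2 and 1.94 rad); the robot touches nothing.
It fails at once if the cover falls to the table or into the tub (height (world z) of cover_center below 0.045 m).
It fails at once if a bystander is moved by more than 30 mm (distance of any of pump_bottle_center, wash_bottle_center, tape_roll_center, carton_center from where it was at the start of the episode above 0.03 m).
It also fails if it takes over 64 s, if anything falls off the work surface, if the arm or the gripper's body presses on something with over 40 N, if the wrist force passes 120 N, or if a joint passes its speed limit or range.

## Working session

There is one attempt and no reset: what is moved stays moved. The work goes in short steps, Python scripts to look and compute and a tool call to move; the robot and the scene stay as the last step left them, time stands still between calls to the robot, and variables do not carry over. Pictures are saved under pics/ and viewed, about 8 in all and at most 12, crops included, and the job is handed in when it is done.

Besides the shell and the picture viewer there is one more tool, called after ">>>" as name([rows], argument=value, ...), one row to a line, values as JSON. drive_tool: Moves the arm, as the interface text tells. Its arguments: {"type":"object","properties":{"plan":{"type":"array"},"grip_force":{"type":"number"}},"required":["plan"]}

```bash
ls; mkdir -p pics; cat > h.py <<'E'
import numpy as np, cv2
from scipy.spatial.transform import Rotation as R
from workcell import state, grab_frame, camera_info, env, search_frame, place_of
def save(name,fn,crop=None,scale=1):
    im=grab_frame(name)[:,:,::-1]
    if crop: im=im[crop[1]:crop[3],crop[0]:crop[2]]
    if scale!=1: im=cv2.resize(im,None,fx=scale,fy=scale,interpolation=cv2.INTER_CUBIC)
    cv2.imwrite('pics/'+fn,im)
def cam(name):
    c=camera_info(name);K=np.array(c['intrinsics'])
    if 'hand_eye' in c:
        s=state();T=np.eye(4);T[:3,:3]=R.from_euler('xyz',s['ee_rot'],degrees=True).as_matrix();T[:3,3]=s['ee_pos']
        T=T@np.array(c['hand_eye']);return K,T[:3,:3],T[:3,3]
    o=np.array(c['orientation']);
    if o.shape!=(3,3): o=R.from_euler('xyz',o,degrees=True).as_matrix()
    return K,o,np.array(c['origin'])
def ray(name,uv):
    K,o,p=cam(name);d=o@np.linalg.inv(K)@[uv[0],uv[1],1];return p,d
def at_z(name,uv,z):
    p,d=ray(name,uv);return p+d*(z-p[2])/d[2]
def proj(name,P):
    K,o,p=cam(name);q=(np.atleast_2d(P)-p)@o;q=q@K.T;return q[:,:2]/q[:,2:]
E
python3 - <<'E'
from h import *
print(state());
for n in('scene','top'):print(camera_info(n))
print(camera_info('wrist'))
save('scene','s0.png');save('top','t0.png')
Z=dict(tub=0,tub_trough=72,tub_stays=140,cover_center=80,rack=0,rack_slot=8,pump_bottle_center=70,wash_bottle_center=75,tape_roll_center=12,carton_center=22)
for k,z in Z.items():
  for n in('scene','top'):
    r=place_of(n,k)
    for d in r[:2]:
      uv=np.array(d['location'])*[640,400];print(k,n,round(d['p'],2),uv.round(),at_z(n,uv,z).round(1))
E
```

```text
pics
{'time_s': 0.0, 'qpos': array([ 7.04156240e+01,  1.83521170e+01,  8.97040628e+01,  2.57278115e-05,
        7.20441076e+01, -1.14591185e+00]), 'qvel': array([ 0.00182893, -0.00020828, -0.04596217,  0.05898116,  0.09329093,
       -0.01434397]), 'effort': array([-5.16793280e-04, -4.12467170e+01, -2.31979591e+01,  7.27270078e-02,
        4.54407837e-02, -1.42550307e-04]), 'ee_pos': array([181.67776945, 544.95995041, 175.03144521]), 'ee_rot': array([ 178.8401133 ,   89.89971262, -109.59835876]), 'force': array([-0.09887901, -0.47536911, -0.1115506 ]), 'torque': array([-0.00724447, -0.01205969, -0.02610886]), 'gripper_width': 91.43048886713916}
{'intrinsics': array([[421.35431335,   0.        , 327.42343671],
       [  0.        , 421.35431335, 197.68800456],
       [  0.        ,   0.        ,   1.        ]]), 'origin': array([1268.07206523,  269.25121073,  705.46365393]), 'orientation': array([-127.39785912,   -0.77973389,  109.66249901])}
{'intrinsics': array([[513.97065884,   0.        , 317.45785913],
       [  0.        , 513.97065884, 199.52986642],
       [  0.        ,   0. 
[... 1157 characters left out ...]
 [ 518.  -181.8   80. ]
rack scene 0.71 [403. 271.] [593.3 218.7   0. ]
rack top 0.74 [235. 191.] [584.5 210.1   0. ]
rack_slot top 0.87 [235. 188.] [590.9 209.    8. ]
pump_bottle_center scene 0.82 [501. 255.] [541.8 411.1  70. ]
pump_bottle_center top 0.7 [146. 204.] [538.5 423.8  70. ]
wash_bottle_center scene 0.7 [488. 221.] [441.9 378.2  75. ]
wash_bottle_center top 0.86 [161. 243.] [439.3 381.9  75. ]
tape_roll_center scene 0.73 [344. 205.] [426.3  24.2  12. ]
tape_roll_center top 0.58 [306. 242.] [444.9  21.4  12. ]
carton_center scene 0.67 [194. 187.] [ 506.2 -382.6   22. ]
carton_center top 0.8 [461. 218.] [ 502.5 -387.9   22. ]
carton_center top 0.34 [158. 244.] [441.1 403.7  22. ]
```

View pics/s0.png

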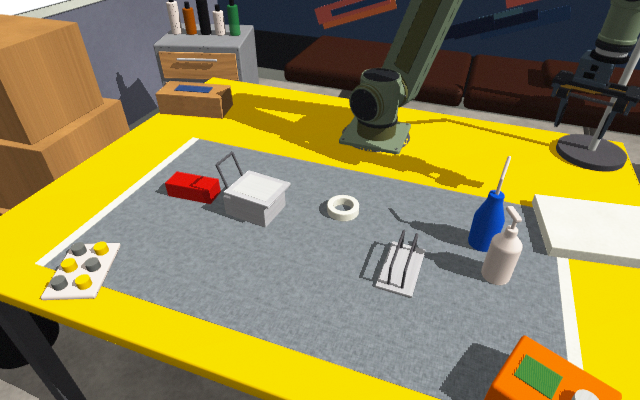

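View pics/t0.png

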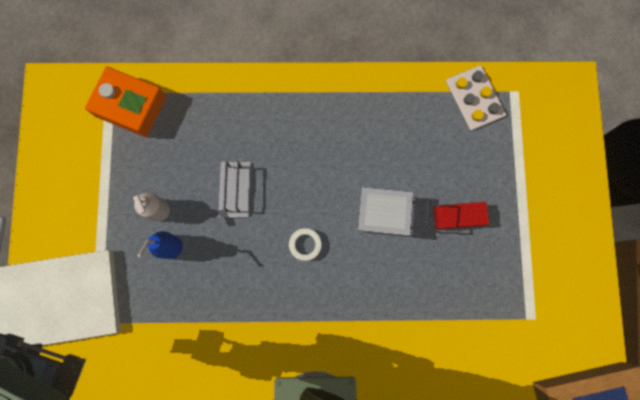

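The scene image shows the tub with its cover at about (258,188) and the stays behind it at (230,160). The rack is at (402,268), and the bottles stand right of it at (490,225) and (502,255). The top image agrees. The tub's +x points at about -97.6° in the world, and the rack's slot runs roughly along world x. Next I'll raise the tool and look from above the rack.

>>> drive_tool([
  [0, 0, 0, 0, 0, 60, 91],
  [0, 0, 0, 0, 0, 120, 91],
  [0, 0, 0, 20, -20, 180, 91],
  [0, 0, 2, 60, -60, 200, 91],
  [0, 0, 4, 105, -100, 200, 91],
  [0, 0, 6, 150, -145, 200, 91],
  [0, 0, 8, 195, -185, 200, 91],
  [0, 0, 10, 240, -230, 200, 91],
  [0, 0, 11, 285, -270, 200, 91],
  [0, 0, 11, 330, -310, 200, 91],
])

```text
time_s: 2.35
ee_pos: [513.1, 233.9, 376.1]
ee_rot: [-30.6, 90.0, 52.0]
force: [0.4, 0.8, -0.0]
gripper_width: 90.9
```

>>> drive_tool([
  [0, 0, 0, 20, -30, 0, 91],
  [0, 0, 0, 40, -60, 0, 91],
  [0, 0, 0, 40, -60, 0, 91],
])

```text
time_s: 2.72
ee_pos: [554.2, 172.0, 375.5]
ee_rot: [109.8, 90.0, -167.8]
force: [-0.2, 0.2, -0.5]
gripper_width: 91.2
```

```bash
python3 - <<'E'
from h import *
s=state();print(s['time_s'],s['qpos'].round(2).tolist(),s['ee_pos'].round(1),s['ee_rot'].round(1))
save('wrist','w1.png')
for k,z in dict(rack=0,rack_slot=8).items():
    for d in place_of('wrist',k)[:2]:
      uv=np.array(d['location'])*[640,400];print(k,round(d['p'],2),uv.round(),at_z('wrist',uv,z).round(1))
print(search_frame('wrist','rack'))
E
```

```text
2.725 [16.1, 16.13, 64.85, 0.0, 99.02, -66.25] [554.2 172.  375.5] [ 109.8   90.  -167.8]
rack 0.73 [335. 180.] [593.  211.4   0. ]
rack 0.59 [338. 179.] [591.2 216.2   0. ]
rack_slot 0.76 [335. 180.] [590.5 211.6   8. ]
rack_slot 0.25 [426.  87.] [430.9 406.8   8. ]
[{'rect': [0.4941, 0.3558, 0.5602, 0.5333], 'p': 0.91}]
```

View pics/w1.png

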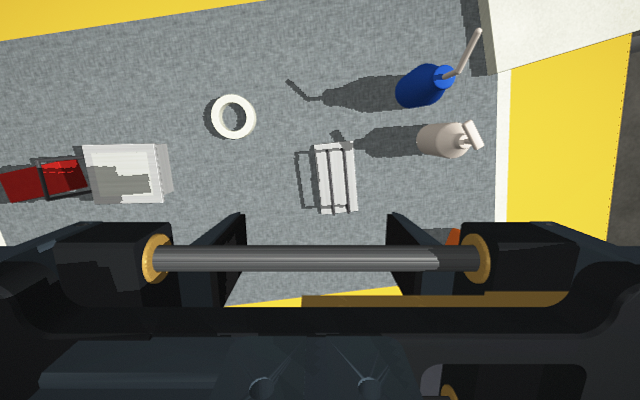

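The wrist view shows the rack foot with corners at about (316,146), (352,141), (357,209) and (320,213). The cover is at (84–163, 143–204), with the stays to its left. The rack measures (591,211), which matches the other cameras. Next I'll look at the tub from closer.

>>> drive_tool([
  [0, 0, 0, -5, -60, -10, 91],
  [0, 0, 0, -10, -120, -20, 91],
  [0, 0, 0, -15, -180, -30, 91],
  [0, 0, 0, -20, -240, -40, 91],
  [0, 0, 0, -20, -280, -50, 91],
  [0, 0, 0, -20, -280, -50, 91],
])

```text
time_s: 3.68
ee_pos: [531.9, -106.4, 325.5]
ee_rot: [49.2, 89.9, 131.7]
force: [0.2, 0.2, 0.8]
gripper_width: 90.9
```

```bash
python3 - <<'E'
from h import *
s=state();print(s['time_s'],s['qpos'].round(2).tolist(),s['ee_pos'].round(1),s['ee_rot'].round(1))
save('wrist','w2.png')
for k,z in dict(tub=0,tub_trough=72,tub_stays=140,cover_center=80).items():
    for d in place_of('wrist',k)[:1]:
      uv=np.array(d['location'])*[640,400];print(k,round(d['p'],2),uv.round(),at_z('wrist',uv,z).round(1))
im=cv2.imread('pics/w2.png');cv2.imwrite('pics/w2c.png',cv2.resize(im[100:260,220:430],None,fx=3.5,fy=3.5,interpolation=cv2.INTER_CUBIC))
# rack yaw from w1 (camera pose of then)
from scipy.spatial.transform import Rotation as R
c=camera_info('wrist');K=np.array(c['intrinsics']);T=np.eye(4)
T[:3,:3]=R.from_euler('xyz',[109.8,90,-167.8],degrees=True).as_matrix();T[:3,3]=[554.2,172,375.5];T=T@np.array(c['hand_eye'])
g=cv2.imread('pics/w1.png');cv2.imwrite('pics/w1c.png',cv2.resize(g[120:230,280:390],None,fx=5,fy=5,interpolation=cv2.INTER_CUBIC))
for uv in [(316,146),(352,141),(357,209),(320,213)]:
    d=T[:3,:3]@np.linalg.inv(K)@[*uv,1];print((T[:3,3]+d*(8-T[2,3])/d[2]).round(1))
E
```

```text
3.675 [-12.56, 12.24, 76.95, 0.05, 90.88, -95.04] [ 531.9 -106.4  325.5] [ 49.2  89.9 131.7]
tub_trough 0.66 [242. 168.] [ 510.6 -225.4   72. ]
tub_stays 0.65 [200. 175.] [ 507.3 -267.9  140. ]
cover_center 0.6 [270. 169.] [ 517.6 -177.3   80. ]
[516.7 177.2   8. ]
[516.6 251.2   8. ]
[661.  247.3   8. ]
[659.3 166.9   8. ]
```

View pics/w2c.png

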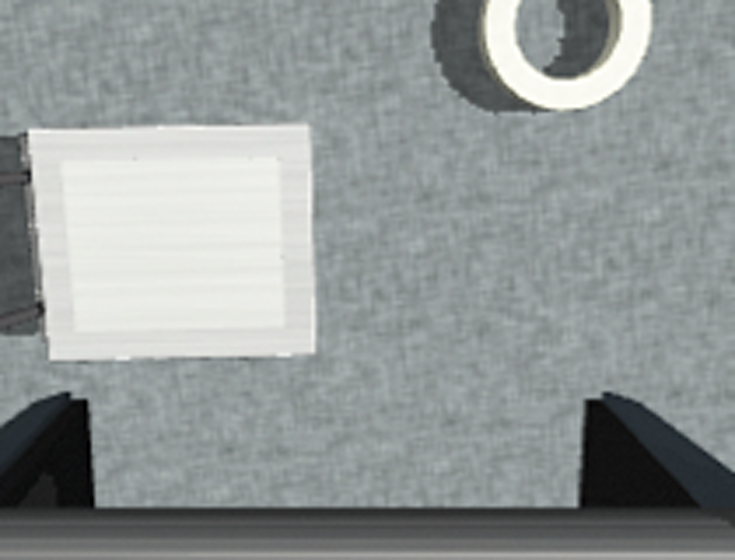

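View pics/w1c.png

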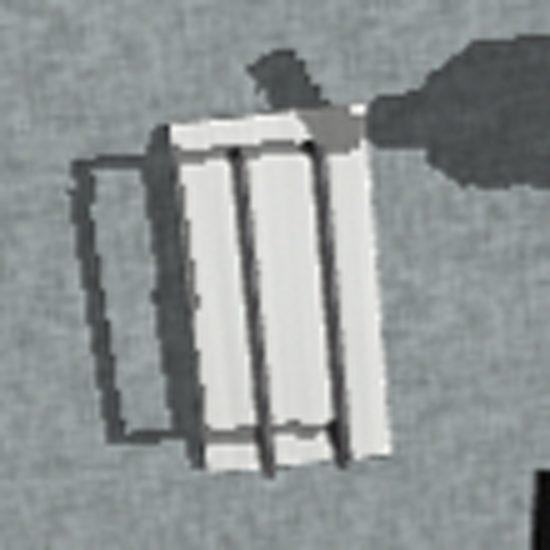

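Crop 1 shows the cover's top corners at (28,128), (308,125), (315,353) and (50,360). Crop 2 shows the rack foot corners at (168,125), (365,105), (392,455) and (200,468). I'll fit the poses from these with the known sizes, and fit an arm model to check wrist reachability.

```bash
cat > k.py <<'E'
import numpy as np
from scipy.optimize import least_squares
from scipy.spatial.transform import Rotation as R
def rz(a):return R.from_euler('z',a,degrees=True).as_matrix()
def ry(a):return R.from_euler('y',a,degrees=True).as_matrix()
M=np.array([[0,0,-1],[0,1,0],[1,0,0]],float) # columns tool x=lz, y=ly, z=-lx
def fk(q,p,s4=1):
    h,a,L1,o,L2,L3=p
    A=rz(q[0]);B=A@ry(q[1]);C=B@ry(q[2]);D=C@rz(s4*q[3])@ry(q[4])@rz(q[5])
    w=A@[a,0,h]+B@[0,0,L1]+C@[-o,0,L2]
    return w+D@[0,0,L3],D@M
E
python3 - <<'E'
from h import *
from k import *
def fit(T,K,uv,z,lx,ly,x0):
    def f(v):
        c=np.array([[sx*lx/2,sy*ly/2] for sx,sy in((1,-1),(-1,-1),(-1,1),(1,1))])
        a=np.radians(v[2]);P=np.c_[c@np.array([[np.cos(a),np.sin(a)],[-np.sin(a),np.cos(a)]])+v[:2],np.full(4,z)]
        q=(P-T[:3,3])@T[:3,:3]@K.T;return (q[:,:2]/q[:,2:]-uv).ravel()
    r=least_squares(f,x0);print(r.x.round(1),r.fun.round(1))
c=camera_info('wrist');K=np.array(c['intrinsics'])
def TT(p,e):
    T=np.eye(4);T[:3,:3]=R.from_euler('xyz',e,degrees=True).as_matrix();T[:3,3]=p;return T@np.array(c['hand_eye'])
# cover: rear edge at image left; tub y ~ +world x = image down. corner order (+,-),(-,-),(-,+),(+,+)
uv=np.array([(28,128),(308,125),(315,353),(50,360)])/3.5+[220,100]-.3
fit(TT([531.9,-106.4,325.5],[49.2,89.9,131.7]),K,uv,80,130,110,[517,-177,-97])
# rack: rack y ~ world x, rack x ~ -world y; image left=-y
uv=np.array([(168,125),(365,105),(392,455),(200,468)])/5+[280,120]-.3
fit(TT([554.2,172,375.5],[109.8,90,-167.8]),K,uv,8,80,150,[590,211,-90])
Q=[([7.04156240e+01,1.83521170e+01,8.97040628e+01,0,7.20441076e+01,-1.14591185],[181.678,544.960,175.031]),
([16.1,16.13,64.85,0,99.02,-66.25],[554.2,172,375.5]),([-12.56,12.24,76.95,.05,90.88,-95.04],[531.9,-106.4,325.5])]
def f(p):return np.r_[np.concatenate([fk(q,p)[0]-x for q,x in Q]),1e-2*(p-p0)]
p0=np.array([400,0,400,0,400,250.]);r=least_squares(f,p0);print(r.x.round(1),r.fun.round(1))
print(R.from_matrix(fk(Q[2][0],r.x)[1]).as_matrix().round(2),R.from_euler('xyz',[49.2,89.9,131.7],degrees=True).as_matrix().round(2))
E
```

```text
[ 516.4 -180.6  -96.4] [-0.6 -0.1  0.7 -0.9  0.5  0.8 -0.6  0.3]
[588.8 210.  -92. ] [ 0.2 -0.5 -0.1 -0.5 -0.9  0.1  0.7  1. ]
[262.6   2.4 582.9 -23.7 417.  489. ] [ 10.8  -4.    0.    3.  -11.2   0.   -2.1 -11.2  -0.1  -1.4   0.    1.8
  -0.2   0.2   2.4]
[[-0.   -0.99  0.13]
 [ 0.    0.13  0.99]
 [-1.    0.    0.  ]] [[-0.   -0.99  0.13]
 [ 0.    0.13  0.99]
 [-1.    0.    0.  ]]
```

```bash
cat >> h.py <<'E'
C=np.array([516.5,-180.]);YAW=-96.5
ct,st=np.cos(np.radians(YAW)),np.sin(np.radians(YAW))
def w(x,z,y=0): return np.array([C[0]+x*ct-y*st,C[1]+x*st+y*ct,z])   # tub -> world
def Rt(a):  # tool rot: tool x points along tub +x, pitched a deg down; tool z lies in tub xz plane, down side
    a=np.radians(a);X=np.array([ct*np.cos(a),st*np.cos(a),-np.sin(a)]);Y=np.array([st,-ct,0.]) # -tub y
    return np.c_[X,Y,np.cross(X,Y)]
def delta(p,Rg):
    s=state();R0=R.from_euler('xyz',s['ee_rot'],degrees=True)
    print('rotvec',(R.from_matrix(Rg)*R0.inv()).as_rotvec(degrees=True).round(1),'shift',(np.array(p)-s['ee_pos']).round(1))
def tubpose():
    s=state();d=s['ee_pos'][:2]-C;X=R.from_euler('xyz',s['ee_rot'],degrees=True).as_matrix()[:,0]
    print('t',s['time_s'],'TCP tub x,y,z',np.round([d[0]*ct+d[1]*st,-d[0]*st+d[1]*ct,s['ee_pos'][2]],1),'pitch',np.degrees(np.arcsin(-X[2])).round(1),'F',s['force'].round(1),'T',s['torque'].round(2),'w',round(s['gripper_width'],1),'q',s['qpos'].round(1))
E
python3 - <<'E'
from h import *
tubpose();print(Rt(25).round(2),np.linalg.det(Rt(25)))
delta(w(-130,150),Rt(25))
E
```

```text
t 3.925 TCP tub x,y,z [-77.7   7.6 326.8] pitch 89.9 F [-0.6  0.2 -0.5] T [0.01 0.02 0.06] w 90.9 q [-12.3  12.2  76.8   0.1  90.9 -95. ]
[[-0.1  -0.99  0.05]
 [-0.9   0.11  0.42]
 [-0.42  0.   -0.91]] 0.9999999999999999
rotvec [-64.6   7.9   0.6] shift [  -1.7   52.8 -176.8]
```

>>> drive_tool([
  [-8, 1, 0, 0, 8, 0, 40],
  [-16, 2, 0, 0, 16, -10, 40],
  [-24, 3, 0, 0, 24, -25, 40],
  [-32, 4, 0, 0, 30, -40, 40],
  [-40, 5, 0, 0, 36, -55, 40],
  [-48, 6, 0, 0, 42, -70, 40],
  [-56, 7, 0.5, 0, 48, -85, 40],
  [-64.6, 7.9, 0.6, -2, 53, -100, 40],
  [-64.6, 7.9, 0.6, -2, 53, -120, 40],
  [-64.6, 7.9, 0.6, -2, 53, -120, 40],
])

```text
time_s: 5.18
ee_pos: [530.9, -50.4, 206.2]
ee_rot: [179.9, 25.0, -96.5]
force: [-0.2, -0.2, 0.5]
gripper_width: 40.3
```

```bash
python3 - <<'E'
from h import *
tubpose();delta(w(-130,110),Rt(25));print(state()['ee_pos'])
E
```

```text
t 5.175 TCP tub x,y,z [-130.4   -0.4  206.2] pitch 25.0 F [-0.2 -0.2  0.5] T [ 0.46 -0.06  0.01] w 40.3 q [ 25.6  32.8  94.5 -50.6  97.3 -42.8]
rotvec [-0.1 -0.1  0. ] shift [  0.3  -0.5 -96.2]
[530.89034837 -50.37782529 206.24143393]
```

>>> drive_tool([
  [0, 0, 0, -1, -10, -60, 28],
  [0, 0, 0, -2.3, -20, -110, 28],
  [0, 0, 0, -2.3, -20, -132.5, 28],
  [0, 0, 0, -2.3, -20, -132.5, 28],
  [0, 0, 0, -5, -45, -132.5, 28],
  [0, 0, 0, -8, -70, -132.5, 28],
  [0, 0, 0, -9.7, -84.8, -132.5, 28],
  [0, 0, 0, -9.7, -84.8, -132.5, 28],
])

```text
time_s: 6.18
ee_pos: [520.5, -136.7, 74.3]
ee_rot: [179.9, 25.1, -96.7]
force: [0.2, 0.3, -0.1]
gripper_width: 27.7
```

```bash
python3 - <<'E'
from h import *
tubpose()
save('scene','s1.png',(200,130,310,240),5)
E
```

```text
t 6.175 TCP tub x,y,z [-43.5  -1.   74.3] pitch 25.1 F [ 0.2  0.3 -0.1] T [ 0.53 -0.04 -0.03] w 27.7 q [ 18.5  40.2 105.8 -55.8  82.2 -30.8]
```

View pics/s1.png

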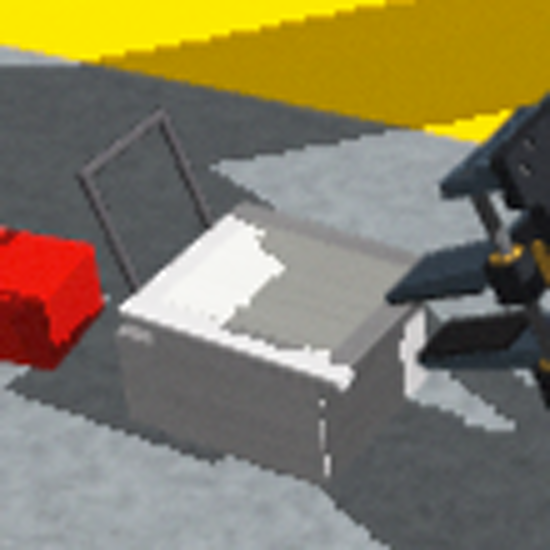

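The upper finger is above the lip at (400,290) and the lower finger is below it at (440,350), with no contact force. Now I'll pry.

>>> drive_tool([
  [0, 0, 0, 0, 0, 8, 28],
  [0, 0, 0, 0, -0.5, 16, 28],
  [0, 0, 0, 0, -1.5, 24, 28],
  [0, 0, 0, -0.3, -3, 32, 28],
  [0, 0, 0, -0.6, -5, 40, 28],
  [0, 0, 0, -0.8, -7, 47, 28],
  [0, 0, 0, -1, -9, 54, 28],
  [0, 0, 0, -1, -9, 54, 28],
])

```text
time_s: 7.22
ee_pos: [520.0, -145.0, 128.6]
ee_rot: [180.0, 25.1, -96.6]
force: [-0.5, 0.2, 0.0]
gripper_width: 27.7
```

```bash
python3 - <<'E'
from h import *
tubpose()
save('scene','s2.png',(200,130,310,240),5)
E
```

```text
t 7.225 TCP tub x,y,z [-35.2  -0.4 128.6] pitch 25.1 F [-0.5  0.2  0. ] T [ 0.53 -0.04  0.03] w 27.7 q [ 17.8  35.3 104.7 -55.9  85.1 -35.9]
```

View pics/s2.png

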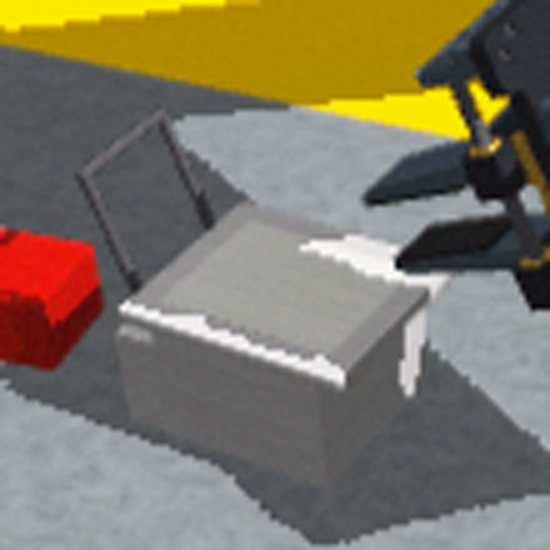

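The lip did not come up: the cover is still flat with its edge at (350,380)–(430,290), and the finger rose in front of it. I'll compare projections with where the tips and the lip actually appear.

```bash
python3 - <<'E'
from h import *
f=lambda P:((proj('scene',P)-[200,130])*5).round()
print('now tips: TCP',f(w(-35.2,128.6,-.4)))
n=np.array([.423,.906])
for x0,z0 in((-35.2,128.6),(-43.5,74.3)):
  for s in(14,-14):
    for y in(-16,16): print(s,y,f(w(x0+s*n[0],z0+s*n[1],y)))
print('cover corners',[f(w(a,80,b)).tolist() for a,b in((-65,-55),(-65,55),(65,55),(65,-55))])
print('stay',f(w(95,140,-32)),f(w(95,140,32)))
E
```

```text
now tips: TCP [[335. 223.]]
14 -16 [[340. 183.]]
14 16 [[304. 215.]]
-14 -16 [[364. 232.]]
-14 16 [[329. 265.]]
14 -16 [[362. 278.]]
14 16 [[327. 312.]]
-14 -16 [[385. 325.]]
-14 16 [[351. 359.]]
cover corners [[[449.0, 264.0]], [[332.0, 383.0]], [[110.0, 308.0]], [[238.0, 199.0]]]
stay [[151. 108.]] [[ 72. 169.]]
```

By projection, the finger tips appear about 20 mm behind the reported TCP in both the scene and wrist views. I'll retreat, go lower, and re-approach in small steps while watching the force.

>>> drive_tool([
  [0, 0, 0, 5.7, 50, 0, 32],
  [0, 0, 0, 5.7, 50, -40, 32],
  [0, 0, 0, 5.7, 50, -64, 32],
  [0, 0, 0, 5.7, 50, -64, 32],
  [0, 0, 0, 3, 25, -64, 32],
  [0, 0, 0, 1, 8, -64, 32],
  [0, 0, 0, 0, 3, -64, 32],
  [0, 0, 0, 0, 1, -64, 32],
  [0, 0, 0, 0, 1, -64, 32],
])

```text
time_s: 8.4
ee_pos: [520.2, -143.9, 64.4]
ee_rot: [180.0, 25.1, -96.6]
force: [-1.1, 0.2, 0.1]
gripper_width: 31.7
```

>>> drive_tool([
  [0, 0, 0, 0, -2, 0, 32],
  [0, 0, 0, -0.5, -4, 0, 32],
  [0, 0, 0, -0.5, -4, 0, 32],
])

```text
time_s: 8.78
ee_pos: [519.6, -147.8, 64.3]
ee_rot: [180.0, 25.1, -96.6]
force: [0.6, -0.3, -0.5]
gripper_width: 31.9
```

```bash
python3 - <<'E'
from h import *
tubpose()
im=cv2.hconcat([cv2.resize(grab_frame('scene')[150:230,230:310,::-1],(400,400),interpolation=cv2.INTER_CUBIC),cv2.resize(grab_frame('wrist')[:,:,::-1][60:340,180:460],(400,400),interpolation=cv2.INTER_CUBIC)])
cv2.imwrite('pics/c3.png',im)
E
```

```text
t 8.775 TCP tub x,y,z [-32.3  -0.6  64.3] pitch 25.1 F [ 0.6 -0.3 -0.5] T [ 0.57 -0.09 -0.03] w 31.9 q [ 17.5  40.8 106.7 -56.8  80.8 -29.8]
```

View pics/c3.png

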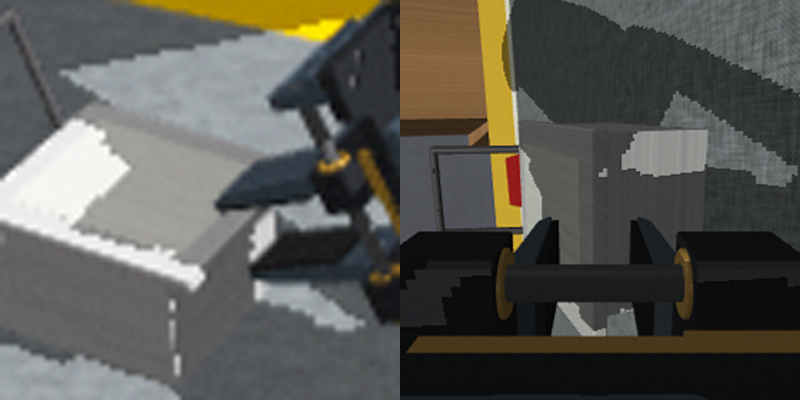

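>>> drive_tool([
  [0, 0, 0, -0.2, -2, 0, 32],
  [0, 0, 0, -0.5, -4, 0, 32],
  [0, 0, 0, -0.6, -5, 0, 32],
  [0, 0, 0, -0.6, -5, 0, 32],
])

```text
time_s: 9.38
ee_pos: [519.0, -152.9, 64.3]
ee_rot: [180.0, 25.1, -96.6]
force: [-0.4, -0.2, 0.8]
gripper_width: 32.0
```

>>> drive_tool([
  [0, 0, 0, -0.2, -2, 0, 32],
  [0, 0, 0, -0.5, -4, 0, 32],
  [0, 0, 0, -0.5, -4, 0, 32],
])

```text
time_s: 9.75
ee_pos: [518.4, -157.1, 64.4]
ee_rot: [180.0, 25.1, -96.6]
force: [0.2, -0.1, 0.3]
gripper_width: 32.0
```

>>> drive_tool([
  [0, 0, 0, 0, 0, 8, 32],
  [0, 0, 0, 0, -0.5, 16, 32],
  [0, 0, 0, 0, -1.5, 24, 32],
  [0, 0, 0, -0.3, -3, 32, 32],
  [0, 0, 0, -0.6, -5, 40, 32],
  [0, 0, 0, -0.8, -7, 48, 32],
  [0, 0, 0, -1, -9, 56, 32],
  [0, 0, 0, -1, -9, 56, 32],
])

```text
time_s: 10.75
ee_pos: [517.5, -166.2, 121.0]
ee_rot: [-179.9, 25.1, -96.6]
force: [-0.2, 0.7, -0.2]
gripper_width: 31.7
```

```bash
python3 - <<'E'
from h import *
tubpose()
im=cv2.hconcat([cv2.resize(grab_frame('scene')[140:230,220:310,::-1],(400,400),interpolation=cv2.INTER_CUBIC),cv2.resize(grab_frame('wrist')[:,:,::-1][60:340,180:460],(400,400),interpolation=cv2.INTER_CUBIC)])
cv2.imwrite('pics/c4.png',im)
E
```

```text
t 10.75 TCP tub x,y,z [-13.8  -0.5 121. ] pitch 25.1 F [-0.2  0.7 -0.2] T [ 0.58 -0.06 -0.09] w 31.7 q [ 15.8  35.4 106.3 -57.4  83.2 -35.2]
```

View pics/c4.png

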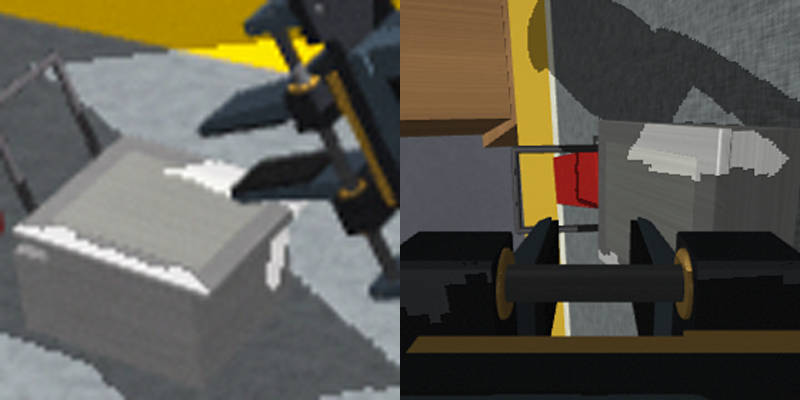

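The cover is still flat with its front corner at (290,210), and both tips are still in front of or above it. I'll overlay the model on the scene and top views together to see where the real finger tips are.

```bash
python3 - <<'E'
from h import *
s=state();Re=R.from_euler('xyz',s['ee_rot'],degrees=True).as_matrix();p=s['ee_pos']
out=[]
for n,(x0,y0,x1,y1) in dict(scene=(230,140,310,220),top=(350,170,430,250)).items():
    im=cv2.resize(grab_frame(n)[y0:y1,x0:x1,::-1],(400,400),interpolation=cv2.INTER_CUBIC)
    def dot(P,c):
        for u in (proj(n,P)-[x0,y0])*5: cv2.circle(im,tuple(int(v) for v in u),2,c,-1)
    h=s['gripper_width']/2
    dot([p+Re@[-d,0,h] for d in(0,20,40)],(0,0,255)); dot([p+Re@[-d,0,-h] for d in(0,20,40)],(0,255,0))
    dot([w(a,80,b) for a,b in((-65,-55),(-65,55),(65,55),(65,-55))],(255,0,255))
    dot([w(95,140,b) for b in(-32,32)],(255,0,0))
    out.append(im)
cv2.imwrite('pics/c5.png',cv2.hconcat(out))
E
```

```text
(no output)
```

View pics/c5.png

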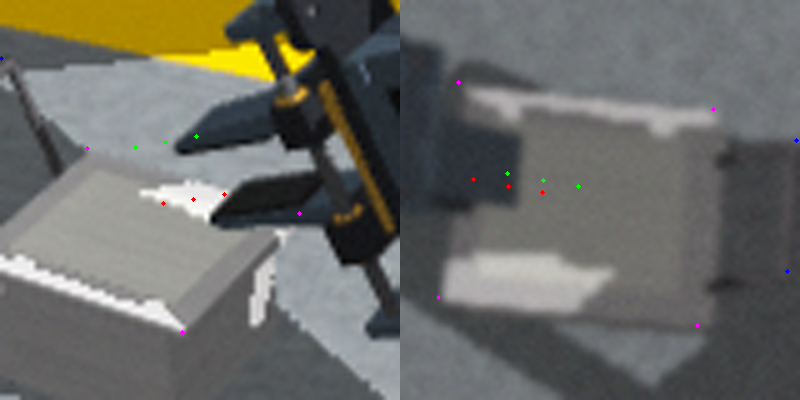

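In both views the real finger tips are about 30 mm behind the reported TCP along the tool axis: the top view shows the tip at (520,180) and the TCP dot at (578,186). The wrist image agrees with a 32 mm offset. I'll redo the approach with that offset and advance until the wall is felt.

>>> drive_tool([
  [0, 0, 0, 6.8, 58, 0, 44],
  [0, 0, 0, 6.8, 60, -40, 44],
  [0, 0, 0, 6.8, 60, -58, 44],
  [0, 0, 0, 6.8, 60, -58, 44],
  [0, 0, 0, 4, 35, -58, 44],
  [0, 0, 0, 2, 20, -58, 44],
  [0, 0, 0, 1.3, 12, -58, 44],
  [0, 0, 0, 1, 8, -58, 44],
  [0, 0, 0, 0.8, 6, -58, 44],
  [0, 0, 0, 0.8, 6, -58, 44],
])

```text
time_s: 12.2
ee_pos: [518.2, -159.9, 62.1]
ee_rot: [180.0, 25.1, -96.6]
force: [0.3, 0.0, -0.2]
gripper_width: 43.8
```

>>> drive_tool([
  [0, 0, 0, -0.2, -2, 0, 44],
  [0, 0, 0, -0.4, -4, 0, 44],
  [0, 0, 0, -0.6, -5, 0, 44],
  [0, 0, 0, -0.6, -5, 0, 44],
])

```text
time_s: 12.7
ee_pos: [517.6, -165.0, 62.1]
ee_rot: [179.9, 25.1, -96.6]
force: [-0.2, 0.4, -0.2]
gripper_width: 44.3
```

>>> drive_tool([
  [0, 0, 0, -0.2, -2, 0, 44],
  [0, 0, 0, -0.4, -3, 0, 44],
  [0, 0, 0, -0.4, -4, 0, 44],
  [0, 0, 0, -0.4, -4, 0, 44],
])

```text
time_s: 13.2
ee_pos: [517.2, -169.0, 62.1]
ee_rot: [179.9, 25.1, -96.6]
force: [-0.2, 0.4, 0.4]
gripper_width: 44.2
```

>>> drive_tool([
  [0, 0, 0, -0.2, -2, 0, 44],
  [0, 0, 0, -0.4, -4, 0, 44],
  [0, 0, 0, -0.4, -4, 0, 44],
])

```text
time_s: 13.58
ee_pos: [516.6, -173.2, 62.1]
ee_rot: [179.9, 25.1, -96.6]
force: [-0.4, 1.2, -0.2]
gripper_width: 44.0
```

>>> drive_tool([
  [0, 0, 0, -0.2, -2, 0, 44],
  [0, 0, 0, -0.4, -4, 0, 44],
  [0, 0, 0, -0.4, -4, 0, 44],
])

```text
time_s: 13.95
ee_pos: [516.2, -177.3, 62.1]
ee_rot: [179.9, 25.1, -96.6]
force: [0.9, 0.1, -0.1]
gripper_width: 43.7
```

```bash
python3 - <<'E'
from h import *
tubpose()
im=cv2.hconcat([cv2.resize(grab_frame('scene')[150:230,230:310,::-1],(400,400),interpolation=cv2.INTER_CUBIC),cv2.resize(grab_frame('top')[:,:,::-1][170:250,350:430],(400,400),interpolation=cv2.INTER_CUBIC)])
cv2.imwrite('pics/c6.png',im)
E
```

```text
t 13.95 TCP tub x,y,z [-2.7 -0.6 62.1] pitch 25.1 F [ 0.9  0.1 -0.1] T [ 0.56 -0.1  -0.05] w 43.7 q [ 14.8  40.4 108.5 -59.2  78.9 -29.4]
```

>>> drive_tool([
  [0, 0, 0, -0.2, -2, 0, 44],
  [0, 0, 0, -0.3, -3, 0, 44],
  [0, 0, 0, -0.3, -3, 0, 44],
])

```text
time_s: 14.42
ee_pos: [516.3, -177.9, 61.8]
ee_rot: [-180.0, 25.3, -96.6]
force: [-1.4, 15.2, 4.7]
gripper_width: 43.7
```

>>> drive_tool([
  [0, 0, 0, -0.2, -2, 0, 44],
  [0, 0, 0, -0.3, -3, 0, 44],
  [0, 0, 0, -0.3, -3, 0, 44],
])

```text
time_s: 14.8
ee_pos: [516.3, -178.0, 61.6]
ee_rot: [-179.8, 25.5, -96.5]
force: [-3.1, 20.1, 7.7]
gripper_width: 44.4
```

>>> drive_tool([
  [0, 0, 0, -0.2, -2, 0, 44],
  [0, 0, 0, -0.3, -3, 0, 44],
  [0, 0, 0, -0.3, -3, 0, 44],
])

```text
time_s: 15.18
ee_pos: [516.3, -178.1, 61.4]
ee_rot: [-179.7, 25.8, -96.5]
force: [-2.9, 20.3, 7.4]
gripper_width: 44.0
```

Wall contact came at TCP tub x ≈ -2.5, so the lower finger tip is now at the wall, about 37 mm behind the reported TCP. I'll back off 3 mm and lift.

>>> drive_tool([
  [0, 0, 0, 0.3, 3, 0, 44],
  [0, 0, 0, 0.3, 3, 0, 44],
  [0, 0, 0, 0.3, 3, 8, 44],
  [0, 0, 0, 0.2, 2, 18, 44],
  [0, 0, 0, 0, 1, 27, 44],
  [0, 0, 0, -0.2, -1, 36, 44],
  [0, 0, 0, -0.4, -3, 44, 44],
  [0, 0, 0, -0.7, -5, 52, 44],
  [0, 0, 0, -0.8, -7, 58, 44],
  [0, 0, 0, -0.8, -7, 58, 44],
])

```text
time_s: 16.42
ee_pos: [515.6, -185.2, 119.8]
ee_rot: [-179.7, 25.8, -96.5]
force: [0.3, 0.7, -0.3]
gripper_width: 44.3
```

```bash
python3 - <<'E'
from h import *
tubpose()
im=cv2.hconcat([cv2.resize(grab_frame('scene')[130:230,220:320,::-1],(400,400),interpolation=cv2.INTER_CUBIC),cv2.resize(grab_frame('wrist')[:,:,::-1][60:340,180:460],(400,400),interpolation=cv2.INTER_CUBIC)])
cv2.imwrite('pics/c7.png',im)
E
```

```text
t 16.425 TCP tub x,y,z [  5.2  -0.3 119.8] pitch 25.8 F [ 0.3  0.7 -0.3] T [ 0.72 -0.08  0.06] w 44.3 q [ 13.9  34.7 107.4 -58.6  81.4 -35.3]
```

View pics/c7.png

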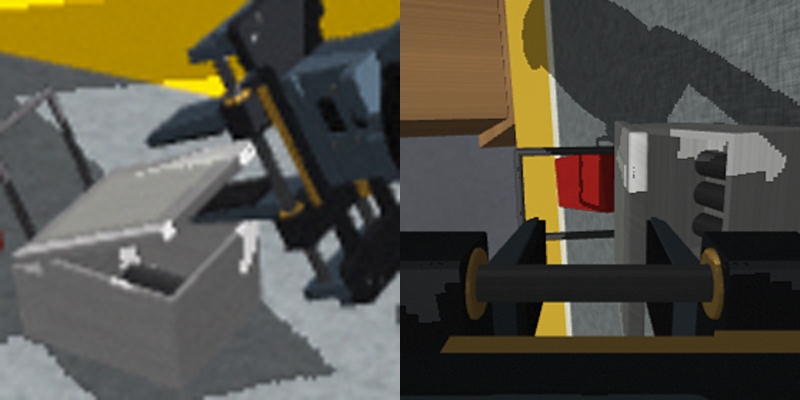

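The cover is now pried up with the lower finger under the lip. In the scene crop the front edge runs from (170,228) to (250,150). I'll compute its angle.

```bash
python3 - <<'E'
from h import *
for th in(14,18,22,26,30):
    t=np.radians(th);x=53-118*np.cos(t);z=72+118*np.sin(t)
    # bottom and top corners of lip
    xt,zt=x+8*np.sin(t),z+8*np.cos(t)
    f=lambda x,z,y:((proj('scene',w(x,z,y))[0]-[220,130])*4).round()
    print(th,'near bot',f(x,z,55),'top',f(xt,zt,55),'far bot',f(x,z,-55),'top',f(xt,zt,-55))
E
```

```text
14 near bot [178. 277.] top [174. 266.] far bot [273. 183.] top [270. 172.]
18 near bot [174. 265.] top [169. 254.] far bot [270. 172.] top [266. 160.]
22 near bot [169. 253.] top [163. 242.] far bot [265. 160.] top [261. 149.]
26 near bot [163. 242.] top [157. 230.] far bot [260. 149.] top [255. 138.]
30 near bot [156. 230.] top [149. 218.] far bot [254. 137.] top [248. 126.]
```

>>> drive_tool([
  [0, 0, 0, 0.2, 1.5, -3.2, 37],
  [0, 0, 0, 0.4, 3, -6.4, 30],
  [0, 0, 0, 0.5, 4.5, -9.6, 23],
  [0, 0, 0, 0.7, 6, -13, 16],
  [0, 0, 0, 0.9, 7.5, -16, 10],
  [0, 0, 0, 0.9, 7.5, -16, 5],
  [0, 0, 0, 0.9, 7.5, -16, 5],
  [0, 0, 0, 0.9, 7.5, -16, 5],
], grip_force=40)

```text
time_s: 17.52
ee_pos: [516.4, -177.5, 103.2]
ee_rot: [-179.7, 25.8, -96.5]
force: [-0.1, 0.2, -1.4]
gripper_width: 7.6
```

```bash
python3 - <<'E'
from h import *
tubpose();save('scene','s8.png');save('wrist','w8.png')
for n in('scene','top','wrist'): print(n,[(np.round(d['p'],2),(np.array(d['location'])*[640,400]).round(1)) for d in place_of(n,'cover_center')[:1]])
for th in(15,20,25,30,35):
    t=np.radians(th);q=np.array([53,72])+53*np.array([-np.cos(t),np.sin(t)])+4*np.array([np.sin(t),np.cos(t)])
    print(th,q.round(),[proj(n,w(*q))[0].round(1) for n in('scene','top','wrist')])
E
```

```text
t 17.525 TCP tub x,y,z [ -2.5  -0.4 103.2] pitch 25.8 F [-0.1  0.2 -1.4] T [ 0.88 -0.01 -0.06] w 7.6 q [ 14.6  36.3 107.5 -58.3  80.8 -33.6]
scene [(np.float64(0.56), array([253.1, 181.6]))]
top [(np.float64(0.78), array([386.4, 211.8]))]
wrist []
15 [ 3. 90.] [array([255.2, 183.7]), array([387.1, 210.2]), array([327.2, 214. ])]
20 [ 5. 94.] [array([254.4, 182.1]), array([388., 210.]), array([321.6, 214.1])]
25 [ 7. 98.] [array([253.6, 180.5]), array([389.1, 209.9]), array([316. , 214.1])]
30 [  9. 102.] [array([252.6, 179. ]), array([390.3, 209.7]), array([310.4, 214. ])]
35 [ 12. 106.] [array([251.5, 177.5]), array([391.7, 209.6]), array([305. , 213.7])]
```

The cover is gripped at width 7.6. The tool axis line passes exactly 4 mm above the pivot edge, so the geometry agrees. Next I'll compute the tip-up waypoints.

```bash
cat >> h.py <<'E'
def tcp(E,th,L=75.5):
    t=np.radians(th);return w(E[0]-L*np.cos(t),E[1]+L*np.sin(t))
def rows(seq,th0,jaw=5):
    s=state()
    # keep current tub-y
    d=s['ee_pos'][:2]-C;y=-d[0]*st+d[1]*ct
    for E,th in seq:
        p=tcp(E,th)+np.array([-st,ct,0])*y-s['ee_pos'];rv=(th-th0)*np.array([-st,ct,0])
        print('[%s],'%', '.join('%g'%round(v,1) for v in [*rv,*p,jaw]))
E
python3 - <<'E'
from h import *
rows([((65,76),26),((64,84),28),((63,92),33)]+[((62,94),a) for a in(41,49,57,65,73,81,89)],25.8)
E
```

```text
[0.2, -0, 0, 0, 0.4, 5.8, 5],
[2.2, -0.2, 0, 0, 0.2, 16.1, 5],
[7.2, -0.8, 0, -0.2, -2.2, 29.8, 5],
[15.1, -1.7, 0, -0.9, -7.5, 40.2, 5],
[23.1, -2.6, 0, -1.7, -14.9, 47.7, 5],
[31, -3.5, 0, -2.6, -23.2, 54, 5],
[38.9, -4.4, 0, -3.7, -32.4, 59.1, 5],
[46.9, -5.3, 0, -4.8, -42.2, 62.9, 5],
[54.8, -6.2, 0, -6, -52.4, 65.3, 5],
[62.8, -7.2, 0, -7.2, -62.8, 66.2, 5],
```

>>> drive_tool([
  [0, 0, 0, 0, 0.4, 6, 5],
  [2, 0, 0, 0, 0, 16, 5],
  [7, -0.8, 0, 0, -2, 30, 5],
  [15, -1.7, 0, -1, -7.5, 40, 5],
  [23, -2.6, 0, -1.7, -15, 48, 5],
  [31, -3.5, 0, -2.6, -23, 54, 5],
  [39, -4.4, 0, -3.7, -32.5, 59, 5],
  [47, -5.3, 0, -4.8, -42, 63, 5],
  [55, -6.2, 0, -6, -52.5, 65.5, 5],
  [63, -7.2, 0, -7.2, -63, 66, 5],
])

```text
time_s: 19.02
ee_pos: [508.4, -240.8, 170.6]
ee_rot: [-174.1, 89.4, -90.8]
force: [0.2, -0.2, -2.5]
gripper_width: 8.2
```

```bash
python3 - <<'E'
from h import *
tubpose();grab_frame('scene');grab_frame('top')
for n in('scene','top'): print(n,[(np.round(d['p'],2),(np.array(d['location'])*[640,400]).round(1)) for d in place_of(n,'cover_center')[:1]])
th=np.radians(89);q=np.array([62,94])+65*np.array([-np.cos(th),np.sin(th)]);print([proj(n,w(*q))[0].round(1) for n in('scene','top')])
rows([((62,94),a) for a in(97,103,106)]+[((61,z),106) for z in(86,76,68,64)]+[((60.5,64),106)],89)
E
```

```text
t 19.025 TCP tub x,y,z [ 61.4  -1.2 170.6] pitch 89.4 F [ 0.2 -0.2 -2.5] T [0.08 0.02 0.03] w 8.2 q [ -26.2   17.2   92.    -0.6   70.5 -109.3]
scene [(np.float64(0.8), array([233.7, 152.8]))]
top [(np.float64(0.69), array([379.6, 212.2]))]
[array([232.8, 154.4]), array([415.8, 208.6])]
[7.9, -0.9, 0, -1, -9.2, -0.2, 5],
[13.9, -1.6, 0, -1.9, -16.9, -1.6, 5],
[16.9, -1.9, 0, -2.4, -20.7, -2.6, 5],
[16.9, -1.9, 0, -2.2, -19.7, -10.6, 5],
[16.9, -1.9, 0, -2.2, -19.7, -20.6, 5],
[16.9, -1.9, 0, -2.2, -19.7, -28.6, 5],
[16.9, -1.9, 0, -2.2, -19.7, -32.6, 5],
[16.9, -1.9, 0, -2.2, -19.2, -32.6, 5],
```

>>> drive_tool([
  [8, -0.9, 0, -1, -9, 0, 5],
  [14, -1.6, 0, -2, -17, -1.5, 5],
  [16.6, -1.9, 0, -2.3, -20.5, -2.6, 5],
  [16.6, -1.9, 0, -2.2, -20, -2.6, 5],
  [16.6, -1.9, 0, -2.2, -20, -10, 5],
  [16.6, -1.9, 0, -2.2, -20, -18, 5],
  [16.6, -1.9, 0, -2.2, -20, -26, 5],
  [16.6, -1.9, 0, -2.2, -20, -30, 5],
  [16.6, -1.9, 0, -2.2, -20, -30, 5],
])

```text
time_s: 20.35
ee_pos: [505.5, -261.1, 138.8]
ee_rot: [0.9, 74.1, 84.0]
force: [-1.2, 0.7, -0.8]
gripper_width: 7.6
```

>>> drive_tool([
  [0, 0, 0, 0, 0, -2, 5],
  [0, 0, 0, 0, 0, -3, 5],
  [0, 0, 0, 0, 0, -3, 5],
])

```text
time_s: 20.72
ee_pos: [505.6, -260.9, 135.9]
ee_rot: [0.8, 74.0, 83.9]
force: [0.6, 1.1, -2.8]
gripper_width: 7.2
```

```bash
python3 - <<'E'
from h import *
tubpose()
E
```

```text
t 20.725 TCP tub x,y,z [ 81.6  -1.7 135.9] pitch 74.0 F [ 0.6  1.1 -2.8] T [ 0.08 -0.09  0.01] w 7.2 q [ -37.4   23.9   89.1   14.    75.8 -124.9]
```

>>> drive_tool([
  [0, 0, 0, 0, 0, -1.5, 5],
  [0, 0, 0, 0, 0, -3, 5],
  [0, 0, 0, 0, 0, -3, 5],
])

```text
time_s: 21.1
ee_pos: [505.7, -260.6, 132.9]
ee_rot: [0.8, 74.0, 83.9]
force: [0.6, 2.5, -0.7]
gripper_width: 7.9
```

>>> drive_tool([
  [0, 0, 0, 0, 0, -1, 5],
  [0, 0, 0, 0, 0, -2, 5],
  [0, 0, 0, 0, 0, -2, 5],
])

```text
time_s: 21.48
ee_pos: [506.0, -260.8, 132.5]
ee_rot: [0.5, 74.0, 83.6]
force: [-0.4, 0.6, 7.9]
gripper_width: 7.7
```

Floor felt at +7.9 N, where the model expected it. I'll unload, open slowly so the cover leans back onto the stays, and withdraw a little.

>>> drive_tool([
  [0, 0, 0, 0, 0, 1, 5],
  [0, 0, 0, 0, 0, 1, 14],
  [0, 0, 0, 0, 0, 1, 20],
  [0, 0, 0, 0, 0, 1, 26],
  [0, 0, 0, 0, 0, 1, 34],
  [0, 0, 0, 0, 0, 1, 44],
  [0, 0, 0, 0, 0, 1, 50],
  [0, 0, 0, 0, 0, 1, 50],
  [0, 0, 0, 0, 0, 1, 50],
  [0, 0, 0, 0, 0, 1, 50],
])

```text
time_s: 22.72
ee_pos: [506.0, -260.8, 133.5]
ee_rot: [0.5, 74.0, 83.6]
force: [-0.1, -0.4, 0.0]
gripper_width: 49.9
```

```bash
python3 - <<'E'
from h import *
tubpose();save('scene','s9.png');save('top','t9.png')
a=cv2.imread('pics/s9.png')[100:230,210:340];b=cv2.imread('pics/t9.png')[150:280,350:480]
cv2.imwrite('pics/c9.png',cv2.resize(cv2.hconcat([a,b]),(800,400),interpolation=cv2.INTER_CUBIC))
for n in('scene','top'): print(n,[(np.round(d['p'],2),(np.array(d['location'])*[640,400]).round(1)) for d in place_of(n,'cover_center')[:2]],proj(n,w(80.5,120.5))[0].round(1))
E
```

```text
t 22.725 TCP tub x,y,z [ 81.5  -1.2 133.5] pitch 74.0 F [-0.1 -0.4  0. ] T [-0.14  0.01  0.03] w 49.9 q [ -37.4   24.    89.4   14.1   75.5 -125.1]
scene [(np.float64(0.72), array([227.1, 166.4]))] [228.3 165.5]
top [] [420.6 211.7]
```

View pics/c9.png

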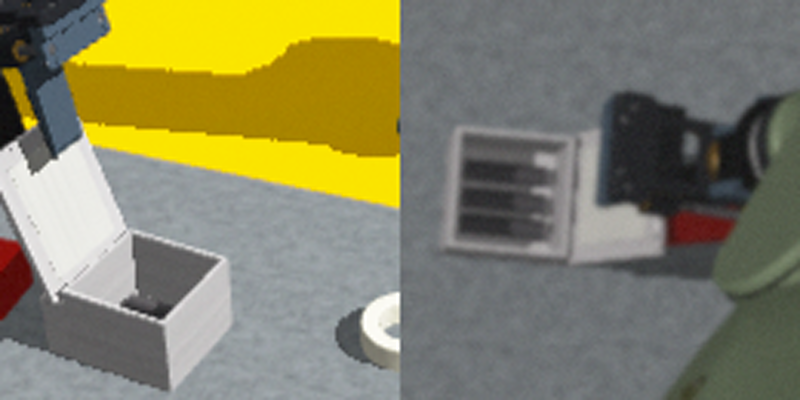

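The cover leans on the stays: the scene crop shows it from (20,140) to (120,240) with its lower edge behind the rear wall. The measured centre (227,166) matches the predicted (228,165.5). I'll pull clear and hold, so the lean by itself is certain.

>>> drive_tool([
  [0, 0, 0, -0.6, -5.5, 19, 50],
  [0, 0, 0, -1.2, -11, 38.5, 50],
  [0, 0, 0, -1.2, -11, 38.5, 50],
  [0, 0, 0, -1.2, -11, 38.5, 50],
  [0, 0, 0, -1.2, -11, 38.5, 50],
  [2, -0.2, 0, -1.2, -11, 38.5, 50],
  [4, -0.5, 0, -1.2, -11, 38.5, 50],
  [4, -0.5, 0, -1.2, -11, 38.5, 50],
])

```text
time_s: 23.92
ee_pos: [504.5, -272.6, 171.2]
ee_rot: [0.5, 69.9, 83.5]
force: [-0.5, -1.6, 0.7]
gripper_width: 50.2
```

```bash
python3 - <<'E'
from h import *
tubpose();grab_frame('scene')
for n in('scene',): print(n,[(np.round(d['p'],2),(np.array(d['location'])*[640,400]).round(1)) for d in place_of(n,'cover_center')[:2]])
delta(tcp((58.2,59.4),110,69),Rt(110)); 
E
```

```text
t 23.925 TCP tub x,y,z [ 93.4  -1.4 171.2] pitch 69.9 F [-0.5 -1.6  0.7] T [-0.16  0.08  0.02] w 50.2 q [ -40.3   24.5   84.1   16.7   83.2 -127. ]
scene [(np.float64(0.78), array([229.2, 165.4]))]
rotvec [-0.  -0.1  0.4] shift [  2.5  10.9 -47.5]
```

>>> drive_tool([
  [0, 0, 0, 0.6, 3, -15, 46],
  [0, 0, 0, 1.2, 7, -30, 40],
  [0, 0, 0, 2, 11, -47.5, 40],
  [0, 0, 0, 2, 11, -47.5, 40],
  [0, 0, 0, 2, 11, -47.5, 25],
  [0, 0, 0, 2, 11, -47.5, 15],
  [0, 0, 0, 2, 11, -47.5, 5],
  [0, 0, 0, 2, 11, -47.5, 5],
  [0, 0, 0, 2, 11, -47.5, 5],
], grip_force=45)

```text
time_s: 25.15
ee_pos: [506.9, -260.8, 124.6]
ee_rot: [0.3, 69.9, 83.4]
force: [0.8, 0.5, 0.2]
gripper_width: 8.0
```

```bash
python3 - <<'E'
from h import *
tubpose()
E
```

```text
t 25.15 TCP tub x,y,z [ 81.4  -0.4 124.6] pitch 69.9 F [0.8 0.5 0.2] T [ 0.16 -0.11  0.04] w 8.0 q [ -39.3   25.9   88.8   17.2   77.1 -128. ]
```

>>> drive_tool([
  [0, 0, 0, -0.4, -3.5, 10, 5],
  [0, 0, 0, -0.8, -7, 20, 5],
  [0, 0, 0, -0.8, -7, 40, 5],
  [-5, 0.6, 0, 0, 0, 55, 5],
  [-10, 1.1, 0, 0.5, 8, 70, 5],
  [-15, 1.7, 0, 1, 15, 80, 5],
  [-20, 2.3, 0, 2, 25, 85, 5],
  [-20, 2.3, 0, 10, 60, 85, 5],
  [-20, 2.3, 0, 18, 100, 85, 5],
])

```text
time_s: 26.28
ee_pos: [525.3, -160.3, 210.6]
ee_rot: [-135.2, 89.9, -52.2]
force: [1.0, -0.3, -2.1]
gripper_width: 8.1
```

```bash
python3 - <<'E'
from h import *
tubpose()
Y=88;X=np.array([0,0,-1.]);Z=np.array([np.cos(np.radians(Y)),np.sin(np.radians(Y)),0]);
delta([590,210.5,190],np.c_[X,np.cross(Z,X),Z])
Re=R.from_euler('xyz',state()['ee_rot'],degrees=True).as_matrix();print(Re.round(3))
E
```

```text
t 26.275 TCP tub x,y,z [-20.6   6.5 210.6] pitch 89.9 F [ 1.  -0.3 -2.1] T [0.05 0.   0.04] w 8.1 q [-1.810e+01  1.480e+01  8.970e+01 -1.000e-01  7.550e+01 -1.011e+02]
rotvec [0.1 0.1 5. ] shift [ 64.7 370.8 -20.6]
[[ 0.002 -0.993  0.121]
 [-0.002  0.121  0.993]
 [-1.    -0.002 -0.002]]
```

>>> drive_tool([
  [0, 0, 1, 9, 50, -3, 5],
  [0, 0, 2, 18, 100, -6, 5],
  [0, 0, 3, 27, 150, -9, 5],
  [0, 0, 4, 36, 200, -12, 5],
  [0, 0, 5, 45, 250, -15, 5],
  [0, 0, 5, 54, 300, -18, 5],
  [0, 0, 5, 60, 340, -20, 5],
  [0, 0, 5, 64.5, 371, -20, 5],
  [0, 0, 5, 64.5, 371, -20, 5],
  [0, 0, 5, 64.5, 371, -20, 5],
])

```text
time_s: 27.52
ee_pos: [589.8, 210.0, 190.8]
ee_rot: [-143.5, 89.8, -55.5]
force: [-0.5, 0.4, -2.1]
gripper_width: 8.2
```

```bash
python3 - <<'E'
from h import *
s=state();p=s['ee_pos'];print(p,s['ee_rot'].round(1),s['force'].round(1),s['gripper_width'])
save('scene','s10.png');save('top','t10.png')
for n in('scene','top'):
  for k,z in(('rack_slot',8),('rack',0)):
    print(n,k,[(round(d['p'],2),at_z(n,np.array(d['location'])*[640,400],z).round(1)) for d in place_of(n,k)[:1]])
  print(n,[(np.round(d['p'],2),(np.array(d['location'])*[640,400]).round(1)) for d in place_of(n,'cover_center')[:1]],proj(n,p+[0,0,-4])[0].round(1))
E
```

```text
[589.83761253 209.99406008 190.82820073] [-143.5   89.8  -55.5] [-0.5  0.4 -2.1] 8.186913592109372
scene rack_slot [(0.78, array([583.6, 209.4,   8. ]))]
scene rack [(0.56, array([583.6, 220.2,   0. ]))]
scene [(np.float64(0.61), array([411.4, 204.3]))] [410.4 204.6]
top rack_slot [(0.64, array([594.2, 210.4,   8. ]))]
top rack [(0.57, array([591.3, 217.9,   0. ]))]
top [(np.float64(0.6), array([222.2, 174.2]))] [223.5 174.1]
```

>>> drive_tool([
  [0, 0, 0, 0, 0.3, -20, 5],
  [0, 0, 0, 0, 0.3, -40, 5],
  [0, 0, 0, 0, 0.3, -52, 5],
  [0, 0, 0, 0, 0.3, -60, 5],
  [0, 0, 0, 0, 0.3, -67, 5],
  [0, 0, 0, 0, 0.3, -74, 5],
  [0, 0, 0, 0, 0.3, -74, 5],
])

```text
time_s: 28.8
ee_pos: [589.5, 210.4, 116.3]
ee_rot: [-153.1, 89.9, -65.1]
force: [-0.6, 0.5, -1.3]
gripper_width: 8.0
```

```bash
python3 - <<'E'
from h import *
s=state();p=s['ee_pos'];print(p,s['ee_rot'].round(1),s['force'].round(1),s['torque'].round(2))
g=lambda n:grab_frame(n)
for n in('scene','top'):
  g(n);print(n,[(np.round(d['p'],2),(np.array(d['location'])*[640,400]).round(1)) for d in place_of(n,'cover_center')[:1]],proj(n,p+[0,0,-4])[0].round(1))
E
```

```text
[589.52777562 210.43443018 116.27329273] [-153.1   89.9  -65.1] [-0.6  0.5 -1.3] [ 0.02 -0.01  0.  ]
scene [] [405.9 232.4]
top [] [228.4 180.6]
```

>>> drive_tool([
  [0, 0, 0, 0, 0, -10, 5],
  [0, 0, 0, 0, 0, -20, 5],
  [0, 0, 0, 0, 0, -28, 5],
  [0, 0, 0, 0, 0, -34, 5],
  [0, 0, 0, 0, 0, -36, 5],
  [0, 0, 0, 0, 0, -36, 5],
])

```text
time_s: 29.75
ee_pos: [590.2, 210.7, 81.1]
ee_rot: [-117.4, 89.8, -29.4]
force: [-0.9, -0.2, -1.2]
gripper_width: 7.6
```

>>> drive_tool([
  [0, 0, 0, 0, 0, -1.5, 5],
  [0, 0, 0, 0, 0, -3, 5],
  [0, 0, 0, 0, 0, -3, 5],
])

```text
time_s: 30.12
ee_pos: [590.1, 210.6, 78.1]
ee_rot: [-120.2, 89.8, -32.2]
force: [-0.2, -0.5, -2.2]
gripper_width: 7.8
```

>>> drive_tool([
  [0, 0, 0, 0, 0, -1, 5],
  [0, 0, 0, 0, 0, -2, 5],
  [0, 0, 0, 0, 0, -2, 5],
])

```text
time_s: 30.5
ee_pos: [590.3, 210.8, 77.5]
ee_rot: [-106.6, 89.8, -18.6]
force: [-2.3, 0.1, 4.5]
gripper_width: 7.5
```

>>> drive_tool([
  [0, 0, 0, 0, 0, -1, 5],
  [0, 0, 0, 0, 0, -2, 5],
  [0, 0, 0, 0, 0, -2, 5],
])

```text
time_s: 30.88
ee_pos: [590.3, 210.8, 77.5]
ee_rot: [-98.0, 89.7, -10.0]
force: [-3.8, -1.0, 9.8]
gripper_width: 7.6
```

Floor felt at the expected height. The foot outside the loops has the same height, so I'll probe both sides gently to confirm that the cover is between the loops.

>>> drive_tool([
  [0, 0, 0, 0, 0, 3, 5],
  [0, 0, 0, 0, 5, 4, 5],
  [0, 0, 0, 0, 10, 4, 5],
  [0, 0, 0, 0, 11, 4, 5],
  [0, 0, 0, 0, 11, 4, 5],
])

```text
time_s: 31.5
ee_pos: [590.4, 219.6, 81.1]
ee_rot: [-142.4, 89.6, -54.3]
force: [0.8, -6.2, 0.8]
gripper_width: 7.5
```

>>> drive_tool([
  [0, 0, 0, 0, -5, 0, 5],
  [0, 0, 0, 0, -11, 0, 5],
  [0, 0, 0, 0, -17, 0, 5],
  [0, 0, 0, 0, -22, 0, 5],
  [0, 0, 0, 0, -22, 0, 5],
])

```text
time_s: 32.12
ee_pos: [590.5, 201.8, 81.1]
ee_rot: [-60.7, 89.7, 27.3]
force: [0.0, 10.0, -3.4]
gripper_width: 7.8
```

Both sides made contact at about ±8.5 mm around y ≈ 211, so the cover is in the slot. Now I'll centre, lower, release and withdraw straight up.

>>> drive_tool([
  [0, 0, 0, 0, 5, 0, 5],
  [0, 0, 0, 0, 9, 0, 5],
  [0, 0, 0, 0, 9, -2, 5],
  [0, 0, 0, 0, 9, -3.2, 5],
  [0, 0, 0, 0, 9, -3.2, 14],
  [0, 0, 0, 0, 9, -3.2, 24],
  [0, 0, 0, 0, 9, -3.2, 40],
  [0, 0, 0, 0, 9, -3.2, 60],
  [0, 0, 0, 0, 9, -3.2, 70],
  [0, 0, 0, 0, 9, -3.2, 70],
])

```text
time_s: 33.38
ee_pos: [590.5, 210.8, 77.9]
ee_rot: [-61.0, 89.7, 27.1]
force: [-1.0, -0.0, 0.2]
gripper_width: 61.2
```

>>> drive_tool([
  [0, 0, 0, 0, 0, 15, 75],
  [0, 0, 0, 0, 0, 35, 75],
  [0, 0, 0, 0, 0, 60, 75],
  [0, 0, 0, 0, 0, 110, 75],
  [0, 0, 0, -10, -30, 160, 75],
  [0, 0, 0, -30, -80, 180, 75],
  [0, 0, 0, -40, -120, 180, 75],
  [0, 0, 0, -40, -120, 180, 75],
  [0, 0, 0, -40, -120, 180, 75],
  [0, 0, 0, -40, -120, 180, 75],
])

```text
time_s: 34.62
ee_pos: [550.7, 91.8, 257.8]
ee_rot: [-57.2, 89.7, 30.9]
force: [-0.3, -0.6, -0.5]
gripper_width: 74.7
```

```bash
python3 - <<'E'
from h import *
s=state();print(s['time_s'],s['ee_pos'],s['force'].round(1))
save('scene','s11.png');save('top','t11.png');save('wrist','w11.png')
for n in('scene','top','wrist'):
  print(n,[(np.round(d['p'],2),(np.array(d['location'])*[640,400]).round(1)) for d in place_of(n,'cover_center')[:2]],'standing at',proj(n,[590,210.8,73])[0].round(1))
for k,z in dict(pump_bottle_center=70,wash_bottle_center=75,tape_roll_center=12,carton_center=22).items():
  for n in('scene','top'):
    for d in place_of(n,k)[:1]: print(k,n,(np.array(d['location'])*[640,400]).round())
E
```

```text
34.625 [550.74432147  91.78697723 257.82367014] [-0.3 -0.6 -0.5]
scene [(np.float64(0.64), array([404.5, 247.3]))] standing at [403.7 246.2]
top [] standing at [230.7 183.5]
wrist [(np.float64(0.81), array([395.1, 202.7]))] standing at [398.1 202.2]
pump_bottle_center scene [503. 254.]
pump_bottle_center top [144. 207.]
wash_bottle_center scene [485. 220.]
wash_bottle_center top [232. 189.]
tape_roll_center scene [341. 208.]
tape_roll_center top [305. 243.]
carton_center scene [196. 185.]
carton_center top [462. 219.]
```

```bash
python3 -c "
from workcell import env
print(env.job_done())"
```

```text
the job is handed in; nothing more can be done
None
```

The cover stands in the rack slot, released, and I handed the job in at about 35 s of the 64 s allowed. No verdict comes back, so this rests on my own checks.

**What I did:**
- I pried up the lip, gripped it and tipped the cover back to about 106°. I felt the trough floor and let it lean onto the stays.
- With the gripper pulled clear, it leaned by itself for about 0.9 s.
- I then regripped it, lifted it out and lowered it into the rack. I felt the slot floor, and both loops at about ±8.5 mm, before letting go.

**Last checks:**
- The detected cover centre matches a standing pose within about 1 px in the scene camera and 3 px in the wrist camera.
- Wrist force was near zero after withdrawing.
- Every bystander is within a few pixels of where it started in the scene camera.

**What failed or disagreed:**
- The first three pry attempts missed. The real finger tips sat about 37 mm behind the reported TCP, against a stated offset of zero. I settled it by pressing the lower finger on the tub's front wall, with about 20 N of force.
- In the final check the top camera did not find the cover, and it placed the wash bottle on the rack. I took the second as a false detection, because the scene camera shows the bottle in place.
- My 12 picture views were used up before the final placing, so that step was checked only by force and the detectors, not by eye.

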